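# Slide the test panel out over the catch cup and hold it

## Task

The blue-ended test panel lies on the grey raised rest, with the pink cup standing at one end of the rest and the small dropper bottle at the other. Slide the panel, without lifting it off the rest, out over the pink cup until the trailing one of its two red lines (the one on the far side of the black grip bar from the cup) lies right along the yellow edge of the rest on the cup's side, with the panel level, square to the rest and centred across its width. So far out it would tip over if let go, so finish while still holding it there, and leave the cup and bottles and the beaker where they stand.

Things in the scene. Friction and masses are not known exactly. Their poses are not given: they have to be found in the camera images.
- rest: Fixed grey stand with a dark steel top, 90 mm in x by 130 mm in y, flat, no rims or guides, 120 mm above the worktop. Origin: centre of its underside, on the worktop. The panel slides along its y axis (+y about to the robot's left). Its two end edges, at y = +65 and -65 mm, carry yellow strips. Its place and yaw differ each time; it cannot move.
- edge_left (a point): Middle of the rest's yellow end edge at its +y end, at the height of the rest's top (rest frame 0, +65, 120 mm).
- edge_right (a point): Middle of the rest's yellow end edge at its -y end, at the height of the rest's top (rest frame 0, -65, 120 mm).
- panel: Loose aluminium panel, 80 mm in x, 240 mm long in y, 8 mm thick, 0.3 to 0.6 kg, ends coated blue, lying flat on the rest, yaw within 0.12 rad of the rest's. Origin: centre of its underside, below its centre of mass. Two red lines 3 mm wide cross its full width at y = +25 and -25 mm. A black grip bar (see bar_top) crosses its middle.
- bar_top (a point): Middle of the top of the black grip bar, 40 mm above the panel's underside, over its origin. The bar stands upright on the panel, fixed to it: 56 mm in panel x, 12 mm thick in panel y, 32 mm tall. Pinch it from above, fingers closing along the panel's y.
- line_left (a point): Middle of the red line on the panel's +y half (panel frame 0, +25, 8 mm). This is the line to bring to edge_right when the pink cup is at the rest's -y end.
- line_right (a point): Middle of the red line on the panel's -y half (panel frame 0, -25, 8 mm). This is the line to bring to edge_left when the pink cup is at the rest's +y end.
- pink_cup: Pink plastic cup, 75 mm across, 86 mm tall, standing on the worktop about 160 mm from the rest's middle, off one end of the rest: on the +y or the -y end, differing from start to start. The panel passes above it. Origin: centre of its underside.
- dropper_bottle: Small brown dropper bottle with black top, 33 mm across, 102 mm tall, standing off the other end of the rest; the panel lies higher than its top. Origin: centre of its underside. Leave alone.
- pale_bottle: Pale bottle with black dropper cap, 56 mm across, 142 mm tall, behind the rest. Origin: centre of its underside. Leave alone.
- beaker: Clear beaker, about 75 mm across, 87 mm tall, behind the rest. Origin: centre of its underside. Leave alone.
Not all that is in view belongs to the job. What is shaped like the pink_cup but purple is not meant.

How it is judged:
By the outcome, as a careful person would: the job done as asked, in the order asked, and still so for the second after the job is handed in, while the arm keeps its last pose, push and grip.
It also fails if it takes over 35 s, if anything falls off the work surface, if the arm or the gripper's body presses on something with over 40 N, if the wrist force passes 120 N, or if a joint passes its speed limit or range.

## Robot

A 6-joint arm with a two-finger parallel gripper is mounted at the origin on a cart in front of the work surface, level with it; the furniture and walls round the work are solid. World frame = base frame: x ahead of the robot, y to its left, z up, the work surface at z = 0. Lengths are in mm, angles in rad, forces in N, time in s.
With the tool pointing down it reaches from about 275 to 750 mm from the base axis. Payload 10.2 kg.
Tool frame: the origin (TCP) lies at the very end of the fingers, on their centre line; the grasp point (between the pads) lies 19 mm behind it; z points along the fingers, y is the line along which they close (so a half turn about z gives the same grasp; the last joint's range is limited). The gripper opens to 85 mm and grips with 20 to 120 N. Pads are 22 mm wide; open, the fingers measure 114 mm over their backs; the gripper's body (76 mm by 85 mm) begins 54 mm behind the grasp point. The pads swing forward as they close: fully open they stand 13 mm farther back than shut.
Start: joints at [0.919, 0.313, 1.498, -0, 1.331, -0.223], TCP at [218.297, 477.47, 231.294] pointing down, gripper open.
Joint ranges: [-2.94, 2.94], [-0.97, 2.17], [0.19, 2.56], [-1.23, 4.37], [0.02, 3.11], [-2.88, 2.88]. Speed limits (rad/s): [2.39, 2.39, 3.01, 3.14, 3.14, 3.14].

## Interface

Orientations are given as a unit quaternion [w, x, y, z].
In Python, from rig import * gives the robot as it stands. The module is installed in compiled form; this text tells all that it offers.
- The arm moves only by the shell command python3 -m crank 'ROWS' [FORCE]. ROWS is JSON, a list that holds one entry, the list of rows, each a list of 7 numbers: the shift along the tool's x, y, z in units of 25 mm (1.0 is 25 mm), then the turn, a rotation vector about the tool's x, y, z in units of 8 degrees (1.0 is 8 degrees), then the finger opening in mm, from 0 to 85.4. A call has exactly 8 rows; each row shifts and turns the commanded pose from where the row before left it, along the tool's axes as they then stand; what a row does not reach is not made up. A row lasts 1/10 s, in which the tool goes at most 50 mm and 8.59 degrees, less where a joint would pass 70% of its speed; a pose out of reach is approached as far as the arm can. A call is refused whole if a number of a shift passes 1 or a number of a turn 1, either way. A call with a gripper value outside its range is refused whole. The fingers move at their own pace and stop on an object; FORCE is the grip in N (left out, the last holds). Time passes only in rows, so rows that do not move let the fingers close, or fill a call up. It gives the time, the measured TCP pose, the force, the opening and the grip force at its end, in the units of the state.
- sense(): the state, without advancing time (a new reading comes with each control period).
- capture(name): name is "scene" or "top" or "wrist"; returns the picture (420x560x3 uint8, blue, green, red); there is no depth.
- camera_model(name): a dict with "fx", "fy", "cx", "cy" (pixels), "world_from_camera" (4x4, takes a point from camera to world coordinates); the wrist camera has in their place "T_tool_cam" (4x4, takes a point from camera to tool coordinates, whose origin is the TCP and whose axes are the flange's). Camera axes: x right, y up, looking along -z (the intrinsics and any distortion apply to the point x, -y, -z); pixel columns grow to the right and rows downward; lengths in mm; the calibration is good to about 2 mm. A picture is of the moment at which its call begins: read the wrist's pose just before it. camera_model takes no time and is no camera call.
- finish_job(): hands the job in; it is judged then, once.
The state is a dict: "time_s": time; "joints": joint angles; "dq": joint speeds; "tau": joint torques, N m; "eef_pos": TCP position; "ee_rot": TCP orientation; "force": force on the tool from outside, world axes, zero at the start; "wrist_torque": the same for the moment, N m; "grip_width": opening from 0.0 (shut) to 1.0 (fully open); "grip_force": force on a finger pad.
Only numpy, scipy, OpenCV 4.12 (cv2) and the standard library are available. Lean on these libraries where they do the work, as an engineer would, in place of code of your own. Each camera call takes 0.05 s, during which the arm holds its last target. There are 200 camera calls.

## Working session

There is one attempt and no reset: what is moved stays moved. The work goes in short steps, Python scripts to look and compute and a shell command to move; the robot and the scene stay as the last step left them, time stands still between calls to the robot, and variables do not carry over. Pictures are saved under pics/ and viewed, at most 10 in all, crops included, and the job is handed in when it is done.

```bash
mkdir -p pics; python3 - <<'E'
from rig import *
import cv2,numpy as np
s=sense();print({k:np.round(v,3) for k,v in s.items()})
for n in("scene","top"):
    im=capture(n);cv2.imwrite(f"pics/{n}0.png",im);c=camera_model(n);print(n,c)
print(camera_model("wrist"))
E
```

```text
{'time_s': np.float64(0.0), 'joints': array([ 0.919,  0.313,  1.498,  0.   ,  1.331, -0.223]), 'dq': array([-0.001, -0.001,  0.001,  0.   ,  0.   , -0.001]), 'tau': array([ 0.0000e+00, -4.1226e+01, -2.5974e+01, -0.0000e+00,  4.0000e-03,
       -0.0000e+00]), 'eef_pos': array([218.107, 477.259, 230.719]), 'ee_rot': array([-0.   ,  0.213,  0.977, -0.001]), 'force': array([ 0.369, -0.116,  0.864]), 'wrist_torque': array([-0.004, -0.022,  0.024]), 'grip_force': np.float64(0.0), 'grip_width': np.float64(0.995)}
scene {'fx': 531.8954135048414, 'fy': 531.8954135048414, 'cx': 281.8643200432731, 'cy': 212.21050453202344, 'world_from_camera': array([[ 8.89973017e-01,  1.98339384e-01, -4.10620892e-01,
        -1.38198755e+02],
       [-4.56009482e-01,  3.83452894e-01, -8.03130893e-01,
        -1.47588401e+03],
       [-1.83871769e-03,  9.02011844e-01,  4.31707368e-01,
         8.46526553e+02],
       [ 0.00000000e+00,  0.00000000e+00,  0.00000000e+00,
         1.00000000e+00]])}
top {'fx': 542.0909444852247, 'fy': 542.0909444852247, 'cx': 277.8319834021247, 'cy': 210.92516608601454, 'world_from_camera': array([[-1.88126294e-01,  9.21083440e-01, -3.40901443e-01,
         3.17773331e+01],
       [-9.82101324e-01, -1.79689978e-01,  5.64668144e-02,
        -6.16737952e+01],
       [-9.24592518e-03,  3.45422651e-01,  9.38401676e-01,
         1.46255313e+03],
       [ 0.00000000e+00,  0.00000000e+00,  0.00000000e+00,
         1.00000000e+00]])}
{'fx': 374.13420106560505, 'fy': 374.13420106560505, 'cx': 279.07125414870075, 'cy': 211.35527747779295, 'T_tool_cam': array([[-5.86269060e-04,  9.66087047e-01,  2.58215942e-01,
         6.57741391e+01],
       [ 9.99999443e-01,  3.39870315e-04,  9.98871030e-04,
         5.44489342e-02],
       [ 8.77236430e-04,  2.58216384e-01, -9.66086709e-01,
        -1.42843792e+02],
       [ 0.00000000e+00,  0.00000000e+00,  0.00000000e+00,
         1.00000000e+00]])}
```

View pics/scene0.png

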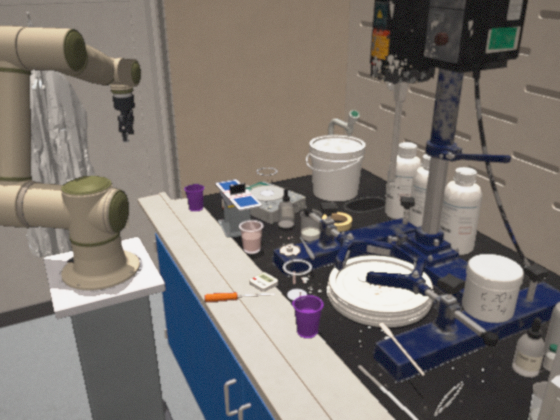

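View pics/top0.png

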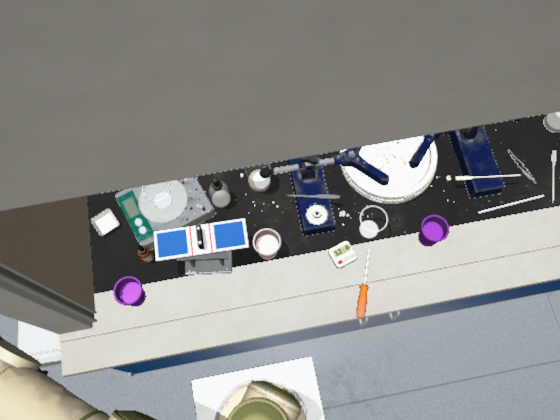

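Top view: the panel, with blue ends and a black bar, is at about (200,240). The pink cup is at (267,243), on the rest's -y end, and the brown dropper is at (145,253). In the scene view the panel is at (238,192) and the pink cup at (252,236).

What could be mistaken for the pink cup: the purple cups at top (130,291) and (433,230), and the beakers at (262,180) and (372,220). I choose the pink one at (267,243) and will check it in a close crop.

```bash
cat > h.py <<'E'
import cv2,numpy as np
from rig import *
from scipy.spatial.transform import Rotation as R
def wfc(n,s=None):
    c=camera_model(n)
    if n!="wrist": return c,c["world_from_camera"]
    q=s["ee_rot"];T=np.eye(4);T[:3,:3]=R.from_quat([q[1],q[2],q[3],q[0]]).as_matrix();T[:3,3]=s["eef_pos"]
    return c,T@c["T_tool_cam"]
def ray(n,uv,z,s=None):
    c,T=wfc(n,s);uv=np.atleast_2d(uv).astype(float)
    d=np.c_[(uv[:,0]-c["cx"])/c["fx"],-(uv[:,1]-c["cy"])/c["fy"],-np.ones(len(uv))]@T[:3,:3].T
    return T[:3,3]+d*((z-T[2,3])/d[:,2])[:,None]
def proj(n,P,s=None):
    c,T=wfc(n,s);p=(np.atleast_2d(P)-T[:3,3])@T[:3,:3]
    return np.c_[c["cx"]+c["fx"]*p[:,0]/-p[:,2],c["cy"]-c["fy"]*p[:,1]/-p[:,2]]
E
python3 - <<'E'
from h import *
im=cv2.imread("pics/top0.png")
cv2.imwrite("pics/topcrop.png",cv2.resize(im[205:295,120:300],None,fx=4.4,fy=4.4,interpolation=cv2.INTER_CUBIC))
hsv=cv2.cvtColor(im,cv2.COLOR_BGR2HSV)
m=cv2.inRange(hsv,(95,120,80),(125,255,255));m[:, :120]=0;m[:,290:]=0;m[:205]=0;m[290:]=0
n,l,st,ce=cv2.connectedComponentsWithStats(m)
cs=[]
for i in range(1,n):
    if st[i,4]>100: print(st[i],ce[i],ray("top",ce[i],128)); cs.append(ray("top",ce[i],128)[0])
if len(cs)==2: cs.sort(key=lambda p:-p[1]);d=cs[0]-cs[1];print("mid",(cs[0]+cs[1])/2,"yaw of +y axis",np.arctan2(-d[0],d[1]),np.linalg.norm(d))
print("cup rim centre",ray("top",[267,241],86),"dropper",ray("top",[145,251],102))
E
```

```text
[214 222  31  26 650] [228.82       234.53076923] [[477.00060298  -5.42231917 128.        ]]
[157 230  31  27 661] [171.75189107 243.06656581] [[482.31550197 142.42842348 128.        ]]
mid [479.65805248  68.50305215 128.        ] yaw of +y axis -0.035932260446199495 147.94624108902002
cup rim centre [[ 453.86668894 -100.31342993   86.        ]] dropper [[482.95998239 217.69910254 102.        ]]
```

View pics/topcrop.png

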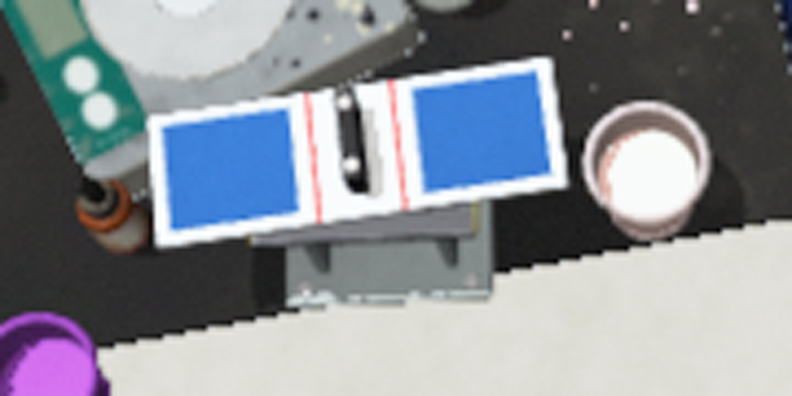

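The crop confirms the choice: the pink cup sits to the right (-y) of the blue-ended panel, whose bar is at crop (352,140). The dropper is on the left, so the goal is line_left brought to edge_right. Next I move to a viewing pose above the panel.

```bash
python3 -m crank '[[[0,0,-0.65,0,0,-0.94,85],[0,0,-0.65,0,0,-0.94,85],[0,0,-0.65,0,0,-0.94,85],[-0.2,-1,0,0,0,0,85],[-0.2,-1,0,0,0,0,85],[-0.2,-1,0,0,0,0,85],[-0.2,-1,0,0,0,0,85],[-0.2,-1,0,0,0,0,85]]]' 60 && python3 -m crank '[[[-0.75,-1,0,0,0,0,85],[-0.75,-1,0,0,0,0,85],[-0.75,-1,0,0,0,0,85],[-0.75,-1,0,0,0,0,85],[-0.75,-1,0,0,0,0,85],[-0.75,-1,0,0,0,0,85],[-0.75,-1,0,0,0,0,85],[-0.75,-1,0,0,0,0,85]]]' && python3 -m crank '[[[-1,-0.75,0,0,0,0,85],[-1,-0.75,0,0,0,0,85],[-1,-0.75,0,0,0,0,85],[-1,-0.75,0,0,0,0,85],[0,0,0,0,0,0,85],[0,0,0,0,0,0,85],[0,0,0,0,0,0,85],[0,0,0,0,0,0,85]]]'
python3 - <<'E'
from h import *
s=sense();im=capture("wrist");cv2.imwrite("pics/w1.png",im);np.save("w1.npy",s,allow_pickle=True)
print(s["eef_pos"],s["ee_rot"],s["joints"])
E
```

```text
time_s: 0.9
eef_pos: [238.8, 350.6, 279.8]
ee_rot: [-0.0, 0.017, 1.0, -0.0]
force: [0.2, 0.2, -0.1]
grip_width: 0.998
grip_force: 0.0
time_s: 1.7
eef_pos: [382.2, 145.4, 279.9]
ee_rot: [-0.0, 0.018, 1.0, 0.0]
force: [0.2, 0.8, 0.4]
grip_width: 0.993
grip_force: 0.0
time_s: 2.5
eef_pos: [478.6, 68.7, 280.3]
ee_rot: [0.0, 0.017, 1.0, 0.0]
force: [-0.5, -0.3, 1.0]
grip_width: 0.996
grip_force: 0.0
[478.58082513  68.7179115  280.25609478] [1.20477705e-04 1.70336398e-02 9.99854910e-01 2.17496788e-05] [-1.00347785e-01  1.87396485e-01  1.53080825e+00  6.40974198e-05
  1.42315142e+00 -1.63708461e+00]
```

View pics/w1.png

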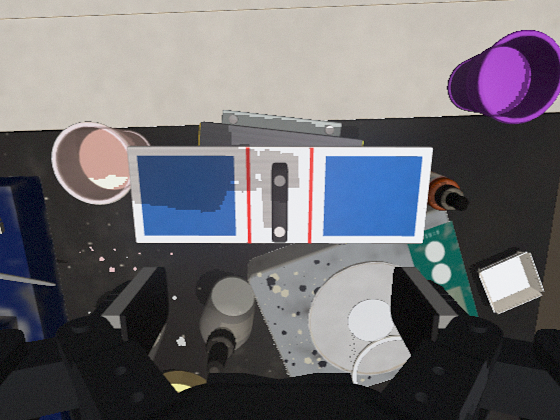

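The wrist view shows the panel centred at about (281,195) with the bar at (280,203) and the red lines at u=248 and 310. The pink cup is on the left (-y). The rest's steel top shows between the yellow bits at (200,132) and (363,142). I crop to measure the rest.

```bash
python3 - <<'E'
from h import *
im=cv2.imread("pics/w1.png")
cv2.imwrite("pics/w1c.png",cv2.resize(im[105:155,190:380],None,fx=4.2,fy=8,interpolation=cv2.INTER_NEAREST))
s=np.load("w1.npy",allow_pickle=True).item()
hsv=cv2.cvtColor(im,cv2.COLOR_BGR2HSV)
y=cv2.inRange(hsv,(20,90,60),(35,255,255));y[:100]=0;y[160:]=0
v,u=np.nonzero(y)
for q in((u<280),(u>=280)): print("yellow",list(zip(u[q],v[q])))
r=cv2.inRange(hsv,(0,120,100),(8,255,255))|cv2.inRange(hsv,(172,120,100),(180,255,255))
v,u=np.nonzero(r);
for a,b in((235,262),(298,324)):
    k=(u>a)&(u<b)&(v>145)&(v<245)
    P=ray("wrist",np.c_[u[k],v[k]],128,s);m=P.mean(0);d=np.linalg.svd(P-m)[2][0];d*=-np.sign(d[0])*-1
    print("red",m,"span",np.ptp(P[:,0]),"yaw",np.arctan2(d[1],d[0]))
b=cv2.inRange(hsv,(95,100,50),(125,255,255));b[:145]=0;b[245:]=0
for a,c in((130,240),(320,428)):
    k=np.zeros_like(b);k[:,a:c]=b[:,a:c];cnt=max(cv2.findContours(k,0,2)[0],key=cv2.contourArea)
    x=cv2.minAreaRect(cnt);print("blue",x,ray("wrist",x[0],128,s))
E
```

```text
yellow [(np.int64(200), np.int64(123)), (np.int64(200), np.int64(124)), (np.int64(199), np.int64(125)), (np.int64(200), np.int64(125)), (np.int64(199), np.int64(126)), (np.int64(200), np.int64(126)), (np.int64(199), np.int64(127)), (np.int64(200), np.int64(127)), (np.int64(199), np.int64(128)), (np.int64(200), np.int64(128)), (np.int64(199), np.int64(129)), (np.int64(200), np.int64(129)), (np.int64(199), np.int64(130)), (np.int64(198), np.int64(131)), (np.int64(199), np.int64(131)), (np.int64(198), np.int64(132)), (np.int64(199), np.int64(132)), (np.int64(198), np.int64(133)), (np.int64(199), np.int64(133)), (np.int64(198), np.int64(134)), (np.int64(199), np.int64(134)), (np.int64(198), np.int64(135)), (np.int64(199), np.int64(135)), (np.int64(198), np.int64(136)), (np.int64(199), np.int64(136)), (np.int64(198), np.int64(137)), (np.int64(199), np.int64(137)), (np.int64(198), np.int64(138)), (np.int64(199), np.int64(138)), (np.int64(198), np.int64(139)), (np.int64(199), np.int64(139)), (np.int64(198), np.int64(140)), (np.int64(199), np.int64(140)), (np.int64(198), np.int64(141)), (np.
[... 201 characters left out ...]
), np.int64(144)), (np.int64(198), np.int64(145)), (np.int64(199), np.int64(145))]
yellow [(np.int64(362), np.int64(141)), (np.int64(363), np.int64(141)), (np.int64(363), np.int64(142)), (np.int64(362), np.int64(143)), (np.int64(363), np.int64(143)), (np.int64(362), np.int64(144)), (np.int64(363), np.int64(144)), (np.int64(362), np.int64(145))]
red [477.54140156  43.73908031 128.        ] span 78.61718946882604 yaw -0.0343976310614772
red [479.00882046  93.83675884 128.        ] span 78.58133798583663 yaw -0.0368709485294004
blue ((186.0, 195.5), (79.0, 98.0), 90.0) [[475.84022498  -6.37793604 128.        ]]
blue ((372.0, 195.5), (79.0, 98.0), 90.0) [[481.01341978 143.67867826 128.        ]]
```

View pics/w1c.png

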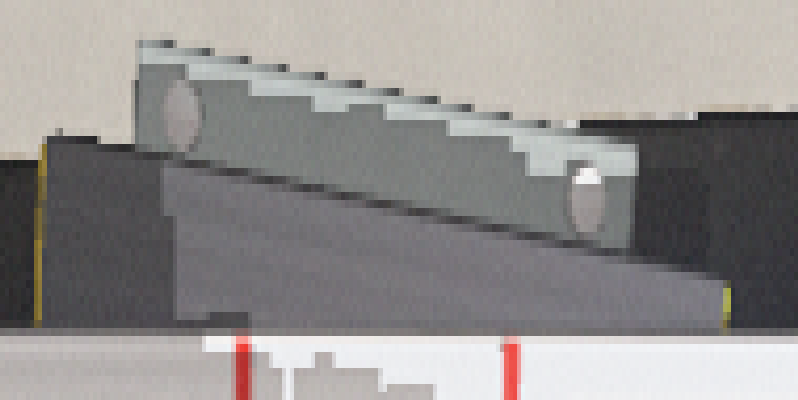

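```bash
python3 - <<'E'
from h import *
s=np.load("w1.npy",allow_pickle=True).item()
im=cv2.imread("pics/w1.png").astype(int)
# front edge of rest: darkest transition per column
g=cv2.imread("pics/w1.png",0)
A=ray("wrist",[200,122.3],120,s)[0];B=ray("wrist",[363.5,140.6],120,s)[0]
d=B-A;L=np.hypot(*d[:2]);yaw=np.arctan2(-d[0],d[1]);print(A,B,L,yaw)
def out(yaw,A,B):
    ex=np.array([np.cos(yaw),np.sin(yaw)]);ey=np.array([-np.sin(yaw),np.cos(yaw)])
    c=(A+B)[:2]/2+45*ex;print("rest c",c,"edge_right",c-65*ey,"panel target",c-90*ey)
    p=np.array([478.2,68.7]);q=(p-c);print("panel in rest",q@ex,q@ey)
out(yaw,A,B)
for u in(205,215,300,320,340,355): print(u,g[110:150,u])
# left yellow strip line direction
P=ray("wrist",[[200.2,123],[198.3,145]],120,s);e=P[1]-P[0];print("strip yaw",np.arctan2(e[1],e[0]))
print("reproj corners in top",proj("top",[A,B]),"scene",proj("scene",[A,B]))
E
```

```text
[419.01875233   8.39087482 120.        ] [437.71404649 137.54580513 120.        ] 130.50099634030474 -0.1437524558802875
rest c [472.90224225  66.52173604] edge_right [463.59048101   2.19218527] panel target [460.00903438 -22.54994965]
panel in rest 4.931060030555848 2.9147414984806743
205 [193 193 193 192 191 191 195 191 193 196 196 191  61  77  80  81  80  76
  76  75  80  75  78  75  71  71  76  74  76  78  76  73  73  74  71  72
 112 183 192 186]
215 [194 195 195 195 192 192 191 192 194 194 192 198 192  57  79  80  76  80
  77  78  78  84  78  76  74  80  77  72  74  78  77  80  78  72  69  73
 110 179 191 184]
300 [194 197 195 194 196 196 197 192  91 173 201 193 118 125 125 126 125 123
 124 126 127 122  73 103 125 122 121 118 120 117 120 122 123 115 115 116
 117 230 239 235]
320 [193 196 193 193 195 193 195 192 194 191 126 168 201 197 194 197 193 114
 120 121 122 119 120 119  85  95 124 123 120 121 119 117 122 121 125 118
 114 226 240 237]
340 [192 192 190 190 191 190 193 192 197 190  44  56  80 156 189 193 179 104
 102  97  91  90  91  81  74  67  62  80 123 123 126 123 123 118 119 117
 110 217 241 237]
355 [196 195 195 195 195 195 194 196 192 162  44  60  56  66  61  64  52  55
  52  54  53  54  55  52  53  56  47  52  60 104 127 122 123 123 123 111
 100 209 242 237]
strip yaw -0.17682596990683627
reproj corners in top [[227.35025934 257.66073738]
 [176.36675634 260.03204709]] scene [[226.78975368 204.74898722]
 [217.93726389 189.8604786 ]]
```

Panel: centre (478.2, 68.7), yaw -0.035. Rest: centre about (473.2, 66.5), yaw -0.144. The measured length of 130.5 mm confirms this. The tool is already lined up over the bar, so I descend and grip.

```bash
python3 -m crank '[[[0,0,0.9,0,0,0,85],[0,0,0.9,0,0,0,85],[0,0,0.9,0,0,0,85],[0,0,0.9,0,0,0,85],[0,0,0.9,0,0,0,70],[0,0,0.8,0,0,0,60],[0,0,0.58,0,0,0,50],[0,0,0,0,0,0,40]]]' 60 && python3 -m crank '[[[0,0,0,0,0,0,30],[0,0,0,0,0,0,24],[0,0,0,0,0,0,18],[0,0,0,0,0,0,14],[0,0,0,0,0,0,8],[0,0,0,0,0,0,4],[0,0,0,0,0,0,4],[0,0,0,0,0,0,4]]]' 60
python3 - <<'E'
from h import *
s=sense();im=capture("wrist");cv2.imwrite("pics/w2.png",im)
print(s["eef_pos"],s["ee_rot"],s["wrist_torque"])
E
```

```text
time_s: 3.35
eef_pos: [478.0, 68.5, 131.7]
ee_rot: [-0.002, 0.017, 1.0, 0.0]
force: [-0.1, -0.8, 0.7]
grip_width: 0.472
grip_force: 0.0
time_s: 4.15
eef_pos: [479.4, 68.1, 133.7]
ee_rot: [0.001, 0.018, 1.0, 0.0]
force: [-0.9, 0.8, 6.0]
grip_width: 0.127
grip_force: 59.9
[479.41281738  68.12140986 133.69873486] [5.55818275e-04 1.75455453e-02 9.99845910e-01 3.00246870e-05] [ 0.13243274  0.21170616 -0.01964531]
```

View pics/w2.png

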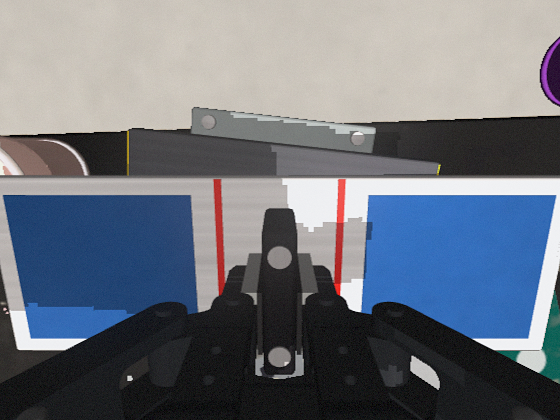

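The bar is held between the fingers at (280,290), the red lines are at u=218 and 341, and the rest's front corners are at about (128,129) and (440,165). I measure again from this closer view.

```bash
cat > m.py <<'E'
from h import *
def meas(im,s,ul,ur,vmax):
    hsv=cv2.cvtColor(im,cv2.COLOR_BGR2HSV)
    y=cv2.inRange(hsv,(20,90,60),(35,255,255));y[:90]=0;y[vmax:]=0
    v,u=np.nonzero(y)
    for c in(ul,ur):
        k=abs(u-c)<12
        if k.any(): i=v[k].argmin();print("yellow top",u[k][i],v[k].min(),"bottom",u[k][v[k].argmax()],v[k].max(),"n",k.sum())
    r=cv2.inRange(hsv,(0,120,80),(8,255,255))|cv2.inRange(hsv,(172,120,80),(180,255,255))
    return hsv,y,r
E
python3 - <<'E'
from m import *
s=sense();im=cv2.imread("pics/w2.png");g=cv2.cvtColor(im,6)
hsv,y,r=meas(im,s,128,440,180)
pts=[]
for u in list(range(135,190,6))+list(range(380,436,6)):
    col=g[100:172,u].astype(int)
    print(u,100+np.argmax(np.diff(col)),100+np.argmin(np.diff(col)),end="; ")
print();print(g[120:140,150],g[150:172,420])
v,u=np.nonzero(r)
for a,b in((205,230),(330,352)):
    k=(u>a)&(u<b)&(v>178)&(v<235);P=ray("wrist",np.c_[u[k],v[k]],128,s);print("red mean",P.mean(0),"minx",P[:,0].min(),np.polyfit(P[:,0],P[:,1],1))
E
```

```text
yellow top 128 130 bottom 127 175 n 91
yellow top 439 164 bottom 437 175 n 27
135 128 127; 141 128 127; 147 130 128; 153 130 129; 159 131 129; 165 130 129; 171 130 129; 177 130 128; 183 134 128; 189 135 128; 380 156 121; 386 156 121; 392 157 121; 398 157 121; 404 158 120; 410 159 120; 416 159 120; 422 160 120; 428 161 119; 434 161 119; 
[193 194 196 197 196 199 198 204 199  31  47  63  67  71  72  69  77  71
  75  70] [ 43  42  47  44  48  43  44  43  48  39  55  98 106 113 114 115 118 119
 113 113 117 115]
red mean [450.41394749  44.20586328 128.        ] minx 439.0023612196107 [-3.68672982e-02  6.08114086e+01]
red mean [452.32498502  94.33395974 128.        ] minx 440.7850868580991 [-3.68784237e-02  1.11014992e+02]
```

```bash
python3 - <<'E'
from h import *
s=sense()
A=ray("wrist",[127.5,128.3],120,s)[0];B=ray("wrist",[440.3,163],120,s)[0]
d=B-A;yaw=np.arctan2(-d[0],d[1]);ex=np.array([np.cos(yaw),np.sin(yaw)]);ey=np.array([-np.sin(yaw),np.cos(yaw)])
c=(A+B)[:2]/2+45*ex;t=c-90*ey
print(A,B,np.hypot(*d[:2]),yaw,"c",c,"edge_r",c-65*ey,"target",t)
q=s["ee_rot"];M=R.from_quat([q[1],q[2],q[3],q[0]]).as_matrix();ty=np.arctan2(-M[0,1],M[1,1]);print("tool yaw",ty,"turn deg about tool z",np.degrees(-(yaw-ty)))
D=t-[479.5,68.2];print("shift in rest frame (x,y)",D@ex,D@ey,"now in rest",([479.5,68.2]-c)@ex,([479.5,68.2]-c)@ey)
print("cup at rest frame",(np.array([453.9,-100.3])-c)@ex,(np.array([453.9,-100.3])-c)@ey)
E
```

```text
[418.19160626   8.45023396 120.        ] [436.97682539 137.2645392  120.        ] 130.17684007989467 -0.14481097503255044 c [472.11320986  66.36364422] edge_r [462.73335978   2.04398616] target [459.12572514 -22.69434386]
tool yaw -0.03508442052017759 turn deg about tool z 6.286868474071124
shift in rest frame (x,y) -7.044478062190891 -92.88308861355509 now in rest 7.044478062190892 2.883088613555095
cup at rest frame 6.0278856286347535 -167.54747360996174
```

```bash
python3 -m crank '[[[0,0,0,0,0,0.2,4],[0,0,0,0,0,0.2,4],[0,0,0,0,0,0.2,4],[0,0,0,0,0,0.19,4],[0.03,-0.3,0,0,0,0,4],[0.03,-0.4,0,0,0,0,4],[0.03,-0.4,0,0,0,0,4],[0.03,-0.4,0,0,0,0,4]]]' 70 && python3 -m crank '[[[0.03,-0.4,0,0,0,0,4],[0.03,-0.4,0,0,0,0,4],[0.03,-0.4,0,0,0,0,4],[0.03,-0.4,0,0,0,0,4],[0.02,-0.2,0,0,0,0,4],[0,-0.1,0,0,0,0,4],[0,0,0,0,0,0,4],[0,0,0,0,0,0,4]]]'
python3 - <<'E'
from h import *
s=sense();im=capture("wrist");cv2.imwrite("pics/w3.png",im);np.save("w3.npy",s,allow_pickle=True)
print(s["eef_pos"],s["ee_rot"],s["wrist_torque"])
E
```

```text
time_s: 5.0
eef_pos: [471.2, 31.4, 133.7]
ee_rot: [0.001, 0.072, 0.997, 0.001]
force: [1.1, 5.5, 5.4]
grip_width: 0.128
grip_force: 68.8
time_s: 5.8
eef_pos: [460.7, -15.2, 133.6]
ee_rot: [0.001, 0.073, 0.997, 0.0]
force: [-0.7, 1.2, 6.3]
grip_width: 0.13
grip_force: 68.9
[460.65648251 -15.21151825 133.64474905] [6.13743419e-04 7.26217512e-02 9.97359357e-01 1.31020526e-04] [ 0.4512577   0.03105081 -0.11051869]
```

View pics/w3.png

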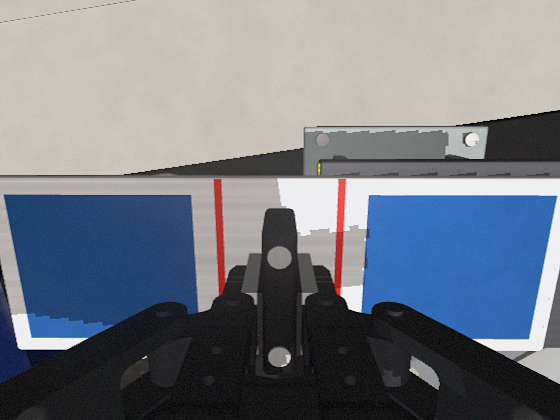

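The trailing (right) red line is at u≈341 and the yellow edge at u≈319, both near v=172, so about 8 mm remains. The panel edge looks parallel to the rest edge. I measure precisely.

```bash
cat > m3.py <<'E'
from m import *
def run(im,s):
    g=cv2.cvtColor(im,6).astype(int)
    q=s["ee_rot"];M=R.from_quat([q[1],q[2],q[3],q[0]]).as_matrix();ty=np.arctan2(-M[0,1],M[1,1])
    ex=np.array([np.cos(ty),np.sin(ty)]);ey=np.array([-np.sin(ty),np.cos(ty)]);fr=lambda P:np.c_[(P[:,:2]-s["eef_pos"][:2])@ex,(P[:,:2]-s["eef_pos"][:2])@ey]
    hsv=cv2.cvtColor(im,cv2.COLOR_BGR2HSV)
    y=cv2.inRange(hsv,(20,80,50),(38,255,255));y[:155]=0;y[176:]=0;v,u=np.nonzero(y);k=(u>300)&(u<360)
    print("yellow px",u[k].min(),u[k].max(),v[k].min(),v[k].max())
    P=fr(ray("wrist",np.c_[u[k],v[k]],120,s));print("yellow tool-frame y: min/mean/max",P[:,1].min(),P[:,1].mean(),P[:,1].max(),"minx",P[:,0].min())
    r=cv2.inRange(hsv,(0,120,80),(8,255,255))|cv2.inRange(hsv,(172,120,80),(180,255,255));v,u=np.nonzero(r)
    for a,b in((205,230),(330,352)):
        k=(u>a)&(u<b)&(v>178)&(v<235);P=fr(ray("wrist",np.c_[u[k],v[k]],128,s));print("red y",P[:,1].mean(),"slope",np.polyfit(P[:,0],P[:,1],1)[0],"minx",P[:,0].min())
    def sub(u,lo,hi,th):
        c=g[lo:hi,u];i=np.argmax((c[:-1]<th)&(c[1:]>=th));return lo+i+(th-c[i])/(c[i+1]-c[i])
    for u in (340,370,400,430,460,490,520,545): print(u,g[155:184,u])
    return fr,sub
if __name__=="__main__":
    s=np.load("w3.npy",allow_pickle=True).item();run(cv2.imread("pics/w3.png"),s)
E
python3 m3.py
```

```text
yellow px 317 320 162 175
yellow tool-frame y: min/mean/max 15.940191171582685 16.533415223641757 17.287535789963325 minx -45.29439138910654
red y -24.90713812504301 slope -0.000482988619154849 minx -39.545401152676
red y 25.26674299337945 slope -0.0026682702358505495 minx -39.52109175635776
340 [101  71  76  75  62  53  56  92 111 122 122 119 120 122 120 121 113 116
 116 119  89 107 121 183 116 130 130 129 129]
370 [126 122 123 124  64  49  59  94 110 123 120 115 118 118 116 114 116 115
 116 115 107  98 116 188 234 238 238 238 238]
400 [122 124 120 119  42  45  46  91 110 116 118 116 115 113 111 114 110 111
 110 112 106  97 110 185 233 238 240 238 238]
430 [114 115 121 111  33  37  44  95 106 112 110 116 113 109 106 112 110 105
  61  72  76  93 103 180 234 238 241 239 239]
460 [180 118  52  63  35  30  48  91 106 108 105 111 116 110 108 105 109 106
 102  59  69  93 106 178 232 236 240 240 240]
490 [ 43  38  42  39  32  37  53  96 105 108 108 107 111 106 109 108 104 104
 103 101  73  90 103 168 231 237 242 240 239]
520 [ 39  43  41  36  32  35  52  93 105 107 105 105 107 108 104 104 102 106
 103 102  99  89 102 167 230 237 240 241 239]
545 [ 37  38  42  34  33  37  60  95 101 103 105 105 107 105 103 103 103  97
  56  59  71  93  96 168 230 238 239 239 239]
```

```bash
python3 -m crank '[[[0,-0.1,0,0,0,0,4],[0,-0.1,0,0,0,0,4],[0.01,-0.07,0,0,0,0,4],[0,-0.05,0,0,0,0,4],[0,0,0,0,0,0,4],[0,0,0,0,0,0,4],[0,0,0,0,0,0,4],[0,0,0,0,0,0,4]]]'
python3 - <<'E'
from m3 import *
s=sense();im=capture("wrist");cv2.imwrite("pics/w4.png",im);np.save("w4.npy",s,allow_pickle=True)
print(s["eef_pos"],s["ee_rot"],s["wrist_torque"]);run(im,s)
a=cv2.resize(im[155:205,310:375],None,fx=9,fy=9,interpolation=cv2.INTER_NEAREST);cv2.imwrite("pics/w4c.png",a)
E
```

```text
time_s: 6.65
eef_pos: [459.3, -22.7, 133.5]
ee_rot: [0.001, 0.073, 0.997, 0.001]
force: [1.7, 3.3, 5.0]
grip_width: 0.126
grip_force: 68.7
[459.27201891 -22.69129711 133.54106812] [6.08184371e-04 7.26264763e-02 9.97358886e-01 5.27749575e-04] [ 0.90138807 -0.10815029 -0.03129737]
yellow px 334 338 163 175
yellow tool-frame y: min/mean/max 23.186513466444765 24.073704272582848 24.834239041358654 minx -44.88418239121831
red y -24.85301699836286 slope -0.0009332032256951308 minx -39.567346246943416
red y 25.293947871554302 slope -0.00282673350536081 minx -39.53601304726424
340 [128 128 128 126 123  55  57  63  92 104 110 111 116 113 112 110 111 110
  77  80  93 105 112 146 120 126 132 130 126]
370 [126 126 119 123 121  42  54  61  96 115 118 120 121 119 115 115 116 115
 113  81  86 101 111 189 233 237 239 238 238]
400 [118 122 122 121  93  45  42  59  98 115 116 115 114 115 112 110 112 111
 113 110  77  97 112 184 233 239 239 238 237]
430 [115 116 114 117  93  35  41  55  97 113 116 112 114 112 114 109 107 110
 111 106 102  91 102 179 233 237 240 241 240]
460 [ 72  56  48  45  45  34  38  64  96 108 109 112 112 110 111 108 104  84
  84  83  84  92 104 177 232 237 239 238 238]
490 [183 183 184 183  98  20  39  69  93 110 105 110 112 110 110 107 103 103
  58  55  70  92 101 173 232 235 241 240 239]
520 [ 39  39  42  36  41  32  36  74 100 108 110 104 111 107 104 105 103 106
 104  84  71  93  97 171 230 237 239 240 237]
545 [ 36  36  40  40  33  33  36  71  96 110 106 107 108 110 110 101 104 102
 106 100 101  90  96 163 228 237 239 240 239]
```

View pics/w4c.png

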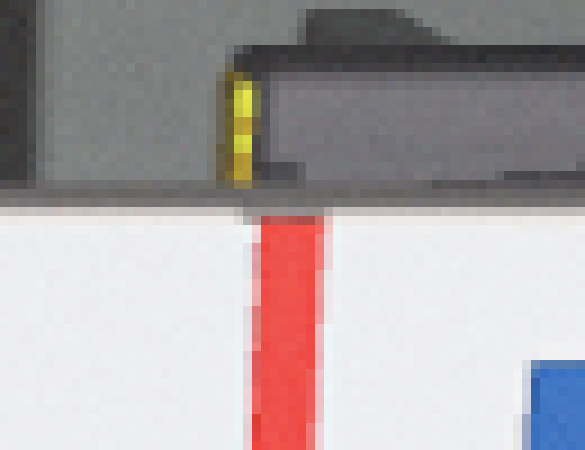

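In the crop, the rest's outer top edge (the dim-to-bright yellow change) is at u≈335.6 and the red line's centre at u≈341.7. I compute the remaining shift, the centring and the level.

```bash
cat > f.py <<'E'
from h import *
import sys
def go(n,ue,ve,vr,vp):
    s=np.load(n+".npy",allow_pickle=True).item();im=cv2.imread(f"pics/{n}.png")
    q=s["ee_rot"];M=R.from_quat([q[1],q[2],q[3],q[0]]).as_matrix();T=lambda uv,z:((ray("wrist",uv,z,s)-s["eef_pos"])@M)[0]
    print("tilt",M[2],"edge y",T([ue,ve],120)[1],"red y",T([341.7,180],128)[1])
    print("rest front tool x",T([450,vr],120)[0],"panel front",T([450,vp],128)[0])
def ends(f):
    im=cv2.imread(f);b=cv2.inRange(cv2.cvtColor(im,cv2.COLOR_BGR2HSV),(95,100,40),(125,255,255))
    c=np.nonzero(b[200:240].mean(0)>127)[0];print(f,"blue cols",c[c<240].min(),c[c<240].max(),c[c>330].min(),c.max())
    r=np.nonzero(b[:,60:180].mean(1)>127)[0];r2=np.nonzero(b[:,380:500].mean(1)>127)[0];print("rows L",r.min(),r.max(),"R",r2.min(),r2.max())
if __name__=="__main__":
    go("w4",335.6,168,162.6,177.4)
    for f in("w2","w3","w4"): ends(f"pics/{f}.png")
    import cv2
    s=capture("scene");cv2.imwrite("pics/s4.png",cv2.resize(s[160:260,180:320],None,fx=5,fy=5,interpolation=cv2.INTER_CUBIC))
E
python3 f.py
```

```text
tilt [-0.0011365   0.00114105 -0.9999987 ] edge y 23.794896132435063 red y 25.22438350013496
rest front tool x 45.03736747027175 panel front 40.16334377727272
pics/w2.png blue cols 8 191 367 550
rows L 195 322 R 195 322
pics/w3.png blue cols 9 191 368 551
rows L 195 322 R 196 322
pics/w4.png blue cols 9 191 368 552
rows L 195 322 R 196 322
```

View pics/s4.png

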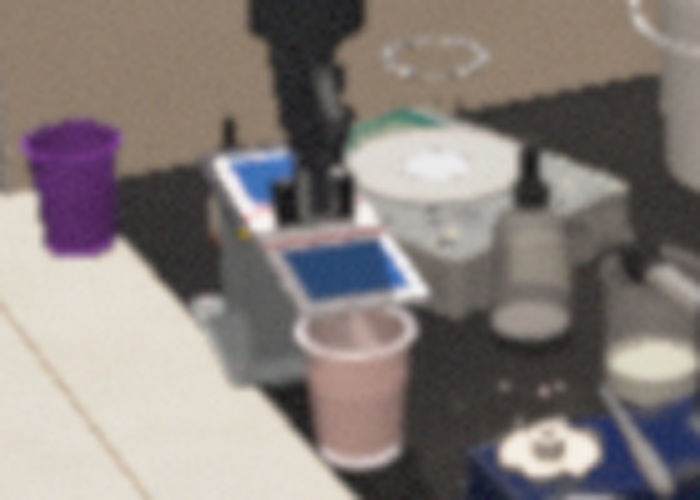

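The panel is level and square, centred within about 0.2 mm, and passes above the cup. The scene crop shows the trailing red line near the yellow strip at (245,232). About 1.4 mm remains.

```bash
python3 -m crank '[[[0,-0.03,0,0,0,0,4],[0,-0.03,0,0,0,0,4],[0,0,0,0,0,0,4],[0,0,0,0,0,0,4],[0,0,0,0,0,0,4],[0,0,0,0,0,0,4],[0,0,0,0,0,0,4],[0,0,0,0,0,0,4]]]'
python3 - <<'E'
from m3 import *
import f
s=sense();im=capture("wrist");cv2.imwrite("pics/w5.png",im);np.save("w5.npy",s,allow_pickle=True)
print(s["eef_pos"],s["wrist_torque"])
f.ends("pics/w5.png")
a=cv2.resize(im[155:205,310:375],None,fx=9,fy=9,interpolation=cv2.INTER_NEAREST);cv2.imwrite("pics/w5c.png",a)
E
```

```text
time_s: 7.55
eef_pos: [459.0, -24.0, 133.5]
ee_rot: [0.001, 0.073, 0.997, 0.001]
force: [0.5, 4.5, 4.7]
grip_width: 0.131
grip_force: 68.7
[459.02902787 -24.04047271 133.51867891] [ 1.07307902 -0.11453611 -0.05032383]
pics/w5.png blue cols 9 191 368 552
rows L 195 322 R 196 322
```

View pics/w5c.png

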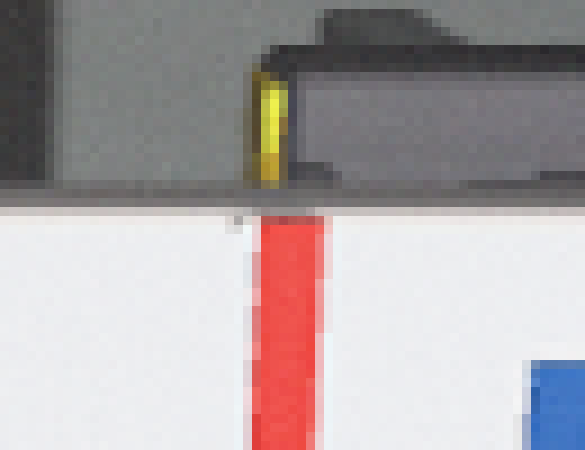

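The edge is now at u≈338.6. With the parallax of the 8 mm height difference, that puts it within about 0.2 mm of the red line's centre. The panel is still held, level and square.

```bash
python3 -c "from rig import *;print(finish_job())"
```

```text
the job is handed in; nothing more can be done
None
```

The panel was slid out over the pink cup and handed in still held at 7.6 s. Its trailing red line measured about 0.2 mm from the rest's yellow edge; an earlier, less direct camera estimate put that gap nearer 1.3 mm. The panel was level, square and centred to within about 0.2 mm, and neither the cup, the bottles nor the beaker were touched.

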